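# Return a captured piece through the flap of the board-game robot's return chute

### The job

The one piece with a knob on top has been captured. With the fingertips, push it gently across the board, through the hanging flap of the return chute and on until it drops into the hopper behind, then draw the fingers back out so that the flap hangs shut. Keep the piece standing on the board the whole way: do not lift, carry or tip it, and leave the other pieces on the board and the things on the table alone.

Things in the scene. Friction and masses are not known exactly. Their poses are not given: they have to be found in the camera images.
- general: the captured piece, black: round body 44 mm across, 28 mm tall, with a knob on top 20 mm across, 10 mm tall (38 mm in all); the only piece with a knob. Origin at the centre of its underside, z up. 40 to 75 g, loose. It starts at one of three places across the board, 0.13 to 0.18 m before the flap and up to 0.11 m to the side
- general_mid (a point): a point on the axis of the knobbed piece, 14 mm above its underside
- board: fixed cream game board with grid lines and black rim on an orange plate, with an off-white printed return chute and hopper at its far edge. Origin on the table below the flap's hinge pin, mid-chute; x level, from the board through the flap into the hopper; z up. Playing surface: level, z = 70 mm, x = -360 to -20 mm, y = -200 to 200 mm
- mouth (a point): point on the deck under the shut flap, mid-mouth; axes as board. The deck is flush with the board and the mouth is 70 mm wide between two cheeks, 68 mm tall, x = -11 to 31 mm from here. Flared guides, 20 mm tall, 5 mm thick, lead in from (-62, +-80) to (-10, +-37) mm (x, y from here)
- sill (a point): middle of the sill where the deck ends, 30 mm past the flap. Beyond it a ramp, 72 mm wide, falls at about 52 degrees to the hopper floor; a piece whose middle is pushed past the sill tips over and slides down by itself
- flap (a joint): angle of the gravity flap: 0 hanging shut, grows as its lower edge swings into the chute, away from the board, to 1.45 rad; it cannot swing towards the board. Aluminium plate 66 mm wide, 3 mm thick, 35 g, on a 5 mm pin across the mouth 60 mm above the deck. Only its weight shuts it. Fingers following the piece in must lean, tips ahead, to pass under the pin
- flap_edge (a point): middle of the flap's lower edge, 4 mm above the deck when shut
- hopper (a point): middle of the hopper's floor, 12 mm above the table, 145 mm past the flap. The hopper is open above; inside it runs from the ramp's foot, 69 mm before this point, to 66 mm beyond it, and 80 mm to either side; walls to 70 mm above the table. Two flat pieces lie in it already and may be bumped
- disc1: flat black piece standing on the board, no knob, 30 mm across, 12 mm tall, 16 g, loose; origin at the centre of its underside; leave it where it is
- disc2: another flat piece, same size, on the board; leave it where it is
- disc3: another flat piece, same size, on the board beside the chute's flared guide; leave it where it is
- servo: black servo motor on the table right of the board, 40 x 20 x 38 mm, loose; origin at the centre of its underside; leave it
- screwdriver: screwdriver lying on the table right of the board; leave it
- glue: small glue jar on the table left of the board, 44 mm across, 85 mm tall; origin at the centre of its underside; leave it
There are look-alikes about, which are no part of the job. Leave any blue or yellow look-alike of the general alone.

How it is judged:
By the outcome, as a careful person would: the job done as asked, in the order asked, and still so for the second after the job is handed in, with the robot touching nothing.
It also fails if it takes over 64 s, if anything falls off the work surface, if the arm or the gripper's body presses on something with over 40 N, if the wrist force passes 120 N, or if a joint passes its speed limit or range.

### The arm

A 6-joint arm with a two-finger parallel gripper is mounted at the origin on the work surface. World frame = base frame: x ahead of the robot, y to its left, z up, the work surface at z = 0. Lengths are in m, angles in rad, forces in N, time in s.
With the tool pointing down it reaches from about 0.35 to 1 m from the base axis. Payload 7.1 kg.
Tool frame: the origin (TCP) lies midway between the tips of the shut fingers; the grasp point (between the pads) lies 19 mm behind it; x points along the fingers, z is the direction in which the jaws open and shut, and the axes are right-handed (so a half turn about x gives the same grasp; the last joint's range is limited). The gripper opens to 85 mm and grips with 20 to 120 N. Pads are 22 mm wide; open, the fingers measure 114 mm over their backs; the gripper's body (76 mm by 85 mm) begins 54 mm behind the grasp point. The pads swing forward as they close: fully open they stand 13 mm farther back than shut.
Start: joints at [1.221, 0.423, 1.63, -0, 1.089, -0.019], TCP at [0.203, 0.591, 0.231] pointing down, gripper open.
Joint ranges: [-3, 3], [-0.9, 2.11], [0.09, 2.58], [-1.31, 4.45], [0.11, 2.69], [-2.54, 2.54]. Speed limits (rad/s): [2.39, 2.39, 3.01, 3.14, 3.14, 3.14].

### API

Orientations are given as a unit quaternion [x, y, z, w].
In Python, from station import bot gives the robot as it stands.
- The arm moves only by the tool carry_out, never from a script. Its argument "commands" is one flat list of numbers, 7 for each row, row after row: the shift along the tool's x, y, z in cm, then the turn, a rotation vector about the tool's x, y, z in rad, then the gripper command: -1 is fully open, 1 is shut, values between are in proportion. A call has 1 to 20 rows; each row is the pose to reach, as a shift and turn from the pose commanded when the call began, along the tool's axes at that moment; what a row does not reach only later rows make up. A row lasts 1/12 s, in which the tool goes at most 41.7 mm and 7.16 degrees, less where a joint would pass 70% of its speed; a pose out of reach is approached as far as the arm can. A call with a gripper value outside its range is refused whole. The fingers move at their own pace and stop on an object; the grip force is fixed at half the most. Time passes only in rows, so rows that repeat a pose let the fingers close. It gives the time, the measured TCP pose, the force and the opening at its end, in the units of the state.
- bot.observe(): the state, without advancing time (a new reading comes with each control period).
- bot.grab_frame(name): name is "side" or "top" or "wrist"; returns a dict with "image" (400x640x3 uint8, red, green, blue), "K" (3x3 intrinsics, pixels), "world_from_camera" (4x4, takes a point from camera to world coordinates); the wrist camera has in their place "mount" (4x4, takes a point from camera to tool coordinates, whose origin is the TCP and whose axes are the tool frame's). Camera axes: x right, y up, looking along -z (the intrinsics and any distortion apply to the point x, -y, -z); pixel columns grow to the right and rows downward; lengths in m; the calibration is good to about 2 mm. A picture is of the moment at which its call begins: read the wrist's pose just before it. There is no depth.
- bot.finish_job(): hands the job in, once; it reports no verdict.
The state is a dict: "clock": time; "joint_positions": joint angles; "joint_vel": joint speeds; "joint_torque": joint torques, N m; "tool_pos": TCP position; "tcp_rot": TCP orientation; "contact_force": force on the tool from outside, world axes, zero at the start; "ft_torque": the same for the moment, N m; "finger_gap": finger opening in m.
Only numpy, scipy, OpenCV 4.12 (cv2) and the standard library are available. Lean on these libraries where they do the work, as an engineer would, in place of code of your own. Each camera call takes 0.05 s, during which the arm holds its last target. There are 200 camera calls.

## Working session

There is one attempt and no reset: what is moved stays moved. The work goes in short steps, Python scripts to look and compute and a tool call to move; the robot and the scene stay as the last step left them, time stands still between calls to the robot, and variables do not carry over. Pictures are saved under pics/ and viewed, about 8 in all and at most 12, crops included, and the job is handed in when it is done.

Besides the shell and the picture viewer there is one more tool, called after "Emit:" by a JSON object that holds its "api" and its "payload". carry_out: Moves the arm, as the interface text tells. Its arguments: {"type":"object","properties":{"commands":{"type":"array"}},"required":["commands"]}

```bash
mkdir -p pics; python3 - <<'E'
from station import bot
import cv2,pickle,numpy as np
s=bot.observe(); print({k:np.round(v,3) for k,v in s.items()})
d={}
for n in ("top","side"):
    f=bot.grab_frame(n); d[n]=f; cv2.imwrite(f"pics/{n}0.png",f["image"][:,:,::-1]); print(n,f.keys(),np.round(f["K"],1),np.round(f["world_from_camera"],3))
pickle.dump(d,open("f0.pkl","wb"))
E
```

```text
{'clock': np.float64(0.0), 'joint_positions': array([ 1.221,  0.424,  1.631,  0.   ,  1.089, -0.019]), 'joint_vel': array([ 0.   ,  0.001,  0.   , -0.002, -0.   , -0.001]), 'joint_torque': array([ 1.0000e-03, -5.5739e+01, -2.8174e+01,  0.0000e+00,  7.0000e-03,
       -0.0000e+00]), 'tool_pos': array([0.203, 0.591, 0.231]), 'tcp_rot': array([-0.411,  0.576,  0.411,  0.575]), 'contact_force': array([0.525, 1.531, 0.101]), 'ft_torque': array([-0.001,  0.044,  0.048]), 'finger_gap': np.float64(0.086)}
top dict_keys(['image', 'K', 'world_from_camera']) [[386.8   0.  320.3]
 [  0.  386.8 201.2]
 [  0.    0.    1. ]] [[ 0.008  0.996 -0.089  0.509]
 [-1.     0.006 -0.014 -0.015]
 [-0.014  0.089  0.996  1.22 ]
 [ 0.     0.     0.     1.   ]]
side dict_keys(['image', 'K', 'world_from_camera']) [[367.7   0.  317.5]
 [  0.  367.7 206.3]
 [  0.    0.    1. ]] [[ 0.921  0.257 -0.293  0.29 ]
 [-0.389  0.576 -0.718 -0.779]
 [-0.016  0.776  0.631  0.817]
 [ 0.     0.     0.     1.   ]]
```

View pics/top0.png

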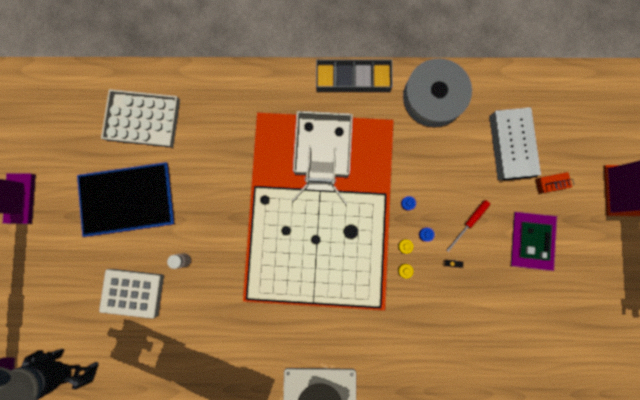

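View pics/side0.png

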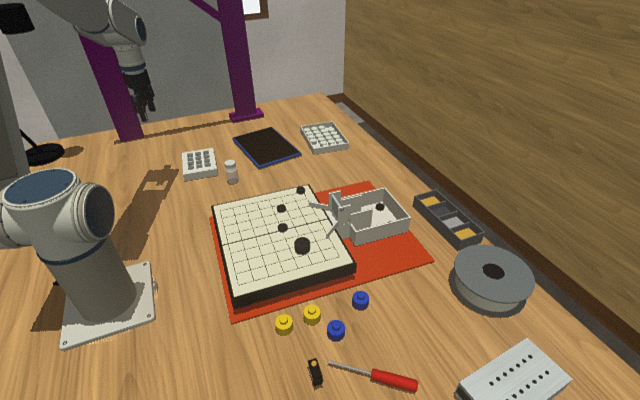

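The top view shows the candidates for the general:
- The large black piece at (351,232) is my choice.
- The flat black discs are at (265,200), (286,231) and (316,240), with hopper discs at (308,127) and (339,132).
- The blue look-alikes are at (408,203) and (427,235), the yellow ones at (406,246) and (406,271).
- The servo is at (453,264).

The side view shows the general at (302,245) and the flap and cheeks near (338,212). Next I'll measure these and take a close crop.

```bash
cat > h.py <<'E'
import numpy as np,cv2
def ray(f,uv,z,W=None):
    W=f["world_from_camera"] if W is None else W
    K=f["K"]; d=np.array([(uv[0]-K[0,2])/K[0,0],-(uv[1]-K[1,2])/K[1,1],-1]); d=W[:3,:3]@d
    return W[:3,3]+d*(z-W[2,3])/d[2]
def proj(f,p,W=None):
    W=f["world_from_camera"] if W is None else W
    c=W[:3,:3].T@(np.asarray(p)-W[:3,3]); K=f["K"]
    return np.array([K[0,2]+K[0,0]*c[0]/-c[2],K[1,2]+K[1,1]*c[1]/c[2]])
def blobs(m,a0=10,a1=1e9):
    n,l,s,c=cv2.connectedComponentsWithStats(m.astype(np.uint8))
    return [(c[i],s[i]) for i in range(1,n) if a0<=s[i,4]<=a1]
E
python3 - <<'E'
import pickle,cv2,numpy as np
from h import *
d=pickle.load(open("f0.pkl","rb"))
f=d["top"]; im=f["image"].astype(int)
cream=(im.min(2)>150)&(im[...,0]-im[...,2]>5)
m=np.zeros(cream.shape,np.uint8); m[188:312,240:392]=cream[188:312,240:392]
m=cv2.morphologyEx(m,cv2.MORPH_CLOSE,np.ones((7,7)))
c=max(cv2.findContours(m,0,2)[0],key=cv2.contourArea)
r=cv2.minAreaRect(np.array([ray(f,p[0],.07)[:2]*1000 for p in c],np.float32)); print("board rect mm",r); print(cv2.boxPoints(r).round(1))
for n,zz in(("top",.07+.012),("side",.082)):
    f=d[n]; im=f["image"].astype(int); dark=im.max(2)<60
    for ce,s in blobs(dark,15,600):
        z=.098 if s[4]>120 else zz
        p=ray(f,ce,z)
        if .35<p[0]<.95 and abs(p[1])<.3: print(n,ce.round(1),s.tolist(),p.round(4))
a=d["top"]["image"][105:265,240:400]; b=d["side"]["image"][170:290,210:420]
o=np.zeros((600,800,3),np.uint8); a=cv2.resize(a,(380,380),interpolation=2); b=cv2.resize(b,(420,240),interpolation=2)
o[:380,:380]=a; o[:240,380:]=b
g=cv2.resize(d["side"]["image"][225:265,270:330],(420,280),interpolation=2); o[250:530,380:]=g
cv2.imwrite("pics/crop1.png",o[:540,:,::-1])
E
```

```text
board rect mm ((486.62420654296875, 11.217529296875), (381.68927001953125, 335.2845764160156), 86.97512817382812)
[[ 309.1 -170.5]
 [ 644.  -188.2]
 [ 664.1  192.9]
 [ 329.3  210.6]]
top [353.7  89.2] [317, 87, 74, 5, 296] [ 0.9464 -0.0962  0.098 ]
top [420.8 115.2] [404, 90, 48, 36, 229] [ 0.8674 -0.2948  0.098 ]
top [308.1 126.4] [305, 123, 7, 8, 42] [0.8369 0.0395 0.082 ]
top [338.8 131.2] [336, 128, 7, 7, 39] [ 0.8223 -0.0529  0.082 ]
top [264.4 199.5] [261, 196, 8, 8, 47] [0.6152 0.1666 0.082 ]
top [285.7 230.1] [282, 227, 8, 7, 44] [0.5251 0.1022 0.082 ]
top [350.3 231.4] [344, 226, 13, 12, 127] [ 0.5228 -0.0865  0.098 ]
top [315.2 239.2] [312, 236, 8, 8, 45] [0.4993 0.0151 0.082 ]
side [300.2 189.8] [297, 187, 7, 7, 38] [0.612  0.1618 0.082 ]
side [423.3 206.6] [418, 202, 11, 11, 25] [ 0.9343 -0.0792  0.082 ]
side [281. 208.] [277, 205, 9, 7, 43] [0.5225 0.0964 0.082 ]
side [379.5 206.5] [376, 204, 8, 6, 40] [ 0.8092 -0.0231  0.082 ]
side [420.8 211.1] [418, 207, 6, 9, 15] [ 0.9142 -0.0944  0.082 ]
side [430.2 220.3] [427, 217, 8, 7, 15] [ 0.9144 -0.142   0.082 ]
side [447.3 233.7] [434, 218, 27, 32, 160] [ 0.9099 -0.2223  0.098 ]
side [282.2 227.1] [278, 224, 9, 8, 53] [0.497  0.0099 0.082 ]
side [301.6 245.5] [295, 238, 15, 16, 189] [ 0.5174 -0.1     0.098 ]
```

View pics/crop1.png

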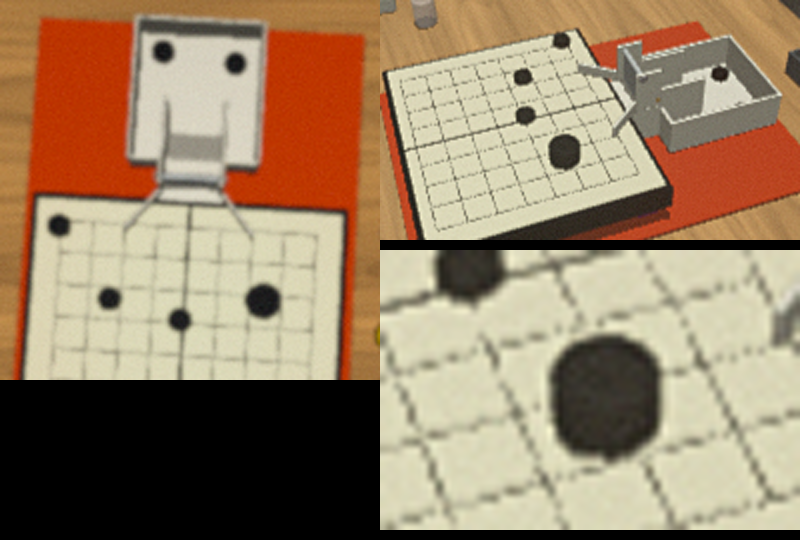

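The close crop shows the piece at (351,232) top / (302,245) side as the tall 44 mm black one; the other three black pieces on the board are smaller and flat. The blue and yellow pieces are off the board. I'll hover behind it and use the wrist camera for a finer measurement.

```bash
cat >> h.py <<'E'
from scipy.spatial.transform import Rotation as R
def pose(lean,yaw,s=1):
    x=np.array([np.sin(lean)*np.cos(yaw),np.sin(lean)*np.sin(yaw),-np.cos(lean)]); z=s*np.array([-np.sin(yaw),np.cos(yaw),0])
    return R.from_matrix(np.c_[x,np.cross(z,x),z])
def delta(p0,R0,p,Rt):
    return np.r_[R0.inv().apply(np.asarray(p)-p0)*100,(R0.inv()*Rt).as_rotvec()]
E
python3 - <<'E'
from station import bot
from h import *
s=bot.observe(); R0=R.from_quat(s["tcp_rot"]); p0=s["tool_pos"]; print(R0.as_matrix().round(2))
f=bot.grab_frame("wrist"); print(f["K"].round(1),f["mount"].round(3))
for sg in(1,-1):
  for yw,lean,p in((0.6,.7,[.45,-.10,.25]),(0,.7,[.45,-.10,.25])): print(sg,yw,delta(p0,R0,p,pose(lean,yw,sg)).round(2))
E
```

```text
[[-0.   -0.95  0.32]
 [-0.    0.32  0.95]
 [-1.    0.   -0.  ]]
[[333.2   0.  318.5]
 [  0.  333.2 200.1]
 [  0.    0.    1. ]] [[-0.001  0.303 -0.953 -0.144]
 [ 0.     0.953  0.303  0.077]
 [ 1.     0.    -0.001  0.002]
 [ 0.     0.     0.     1.   ]]
1 0.6 [ -1.86 -45.81 -57.3   -0.89  -0.33  -0.65]
1 0 [ -1.86 -45.81 -57.3   -0.32  -0.12  -0.69]
-1 0.6 [ -1.86 -45.81 -57.3    2.1   -0.77   0.39]
-1 0 [ -1.86 -45.81 -57.3    2.66  -0.97   0.16]
```

```bash
python3 - <<'E'
from station import bot
from h import *
s=bot.observe(); R0=R.from_quat(s["tcp_rot"]); p0=s["tool_pos"]
print(delta(p0,R0,[.47,-.12,.25],pose(.87,.5,-1)).round(2))
E
```

```text
[ -1.86 -48.35 -58.54   2.13  -0.99   0.44]
```

Emit:
{"api": "carry_out", "payload": {"commands": [-1.9, -48.4, -58.5, 2.13, -0.99, 0.44, 0.4, -1.9, -48.4, -58.5, 2.13, -0.99, 0.44, 0.4, -1.9, -48.4, -58.5, 2.13, -0.99, 0.44, 0.4, -1.9, -48.4, -58.5, 2.13, -0.99, 0.44, 0.4, -1.9, -48.4, -58.5, 2.13, -0.99, 0.44, 0.4, -1.9, -48.4, -58.5, 2.13, -0.99, 0.44, 0.4, -1.9, -48.4, -58.5, 2.13, -0.99, 0.44, 0.4, -1.9, -48.4, -58.5, 2.13, -0.99, 0.44, 0.4, -1.9, -48.4, -58.5, 2.13, -0.99, 0.44, 0.4, -1.9, -48.4, -58.5, 2.13, -0.99, 0.44, 0.4, -1.9, -48.4, -58.5, 2.13, -0.99, 0.44, 0.4, -1.9, -48.4, -58.5, 2.13, -0.99, 0.44, 0.4, -1.9, -48.4, -58.5, 2.13, -0.99, 0.44, 0.4, -1.9, -48.4, -58.5, 2.13, -0.99, 0.44, 0.4, -1.9, -48.4, -58.5, 2.13, -0.99, 0.44, 0.4, -1.9, -48.4, -58.5, 2.13, -0.99, 0.44, 0.4, -1.9, -48.4, -58.5, 2.13, -0.99, 0.44, 0.4, -1.9, -48.4, -58.5, 2.13, -0.99, 0.44, 0.4, -1.9, -48.4, -58.5, 2.13, -0.99, 0.44, 0.4, -1.9, -48.4, -58.5, 2.13, -0.99, 0.44, 0.4]}}

```text
clock: 1.82
tool_pos: [0.4728, -0.1249, 0.2506]
tcp_rot: [0.586, 0.397, -0.073, 0.703]
contact_force: [0.6, 0.3, -0.1]
finger_gap: 0.0254
```

```bash
cat >> h.py <<'E'
def wcam(bot):
    s=bot.observe(); f=bot.grab_frame("wrist"); T=np.eye(4); T[:3,:3]=R.from_quat(s["tcp_rot"]).as_matrix(); T[:3,3]=s["tool_pos"]
    f["world_from_camera"]=T@f["mount"]; return s,f
E
python3 - <<'E'
from station import bot
from h import *
import pickle
s,f=wcam(bot); print(s["joint_positions"].round(2),s["tool_pos"].round(4)); pickle.dump((s,f),open("w1.pkl","wb")); cv2.imwrite("pics/w1.png",f["image"][:,:,::-1])
E
```

```text
[-0.75  0.19  2.26  1.27  0.86 -0.64] [ 0.4728 -0.1249  0.2506]
```

View pics/w1.png

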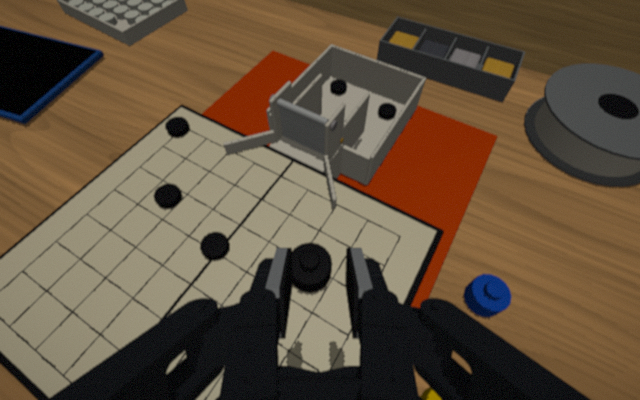

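The wrist view shows the knobbed general at (311,265), confirmed by its knob at (310,260). The board's far corners are at (183,107) and (440,231), the mid-line meets the chute at about (292,160), and the guide tips are at (226,150) and (334,207).

```bash
python3 - <<'E'
import pickle
from h import *
s,f=pickle.load(open("w1.pkl","rb"))
for n,uv,z in(("cornL",(183,107),.07),("cornR",(440,231),.07),("mid",(292,160),.07),("mid2",(165,310),.07),("gL",(226,150),.08),("gR",(334,207),.07),("knob",(310,258),.108)): print(n,ray(f,uv,z).round(4))
im=f["image"]; a=cv2.resize(im[85:215,215:375],(800,650),interpolation=2)[:600]
b=cv2.resize(im[235:300,280:345],(400,400),interpolation=2)
cv2.imwrite("pics/w1c.png",np.hstack([cv2.resize(a,(533,400)),b[:, :260]])[:,:,::-1])
g=im.astype(int).max(2)[225:300,285:340]; m=(g<45); 
for c,st in blobs(m,100): print(c+[285,225],st+[285,225,0,0,0])
# discs on board
for c,st in blobs(im.max(2)<45,60,900): print(c.round(1),st, ray(f,c,.078).round(4))
E
```

```text
cornL [0.6549 0.1951 0.07  ]
cornR [ 0.6353 -0.1904  0.07  ]
mid [0.6448 0.007  0.07  ]
mid2 [0.4242 0.0206 0.07  ]
gL [0.6126 0.0844 0.08  ]
gR [ 0.6074 -0.0721  0.07  ]
knob [ 0.5253 -0.0866  0.108 ]
[306.46105263 268.65210526] [ 285  244   46   56 1900]
[60.3 90.5] [ 19  53  84  71 407] [0.5918 0.368  0.078 ]
[338.2  86.7] [331  80  15  15 185] [0.7903 0.0138 0.078 ]
[618. 106.] [598  94  41  25 722] [ 0.9386 -0.3503  0.078 ]
[386.7 111.1] [379 104  17  15 203] [ 0.7763 -0.0682  0.078 ]
[177.1 126.9] [166 118  23  19 333] [0.6156 0.1681 0.078 ]
[167.8 195.9] [155 184  27  24 482] [0.5251 0.1033 0.078 ]
[214.7 246. ] [201 233  28  28 587] [0.4999 0.0159 0.078 ]
```

View pics/w1c.png

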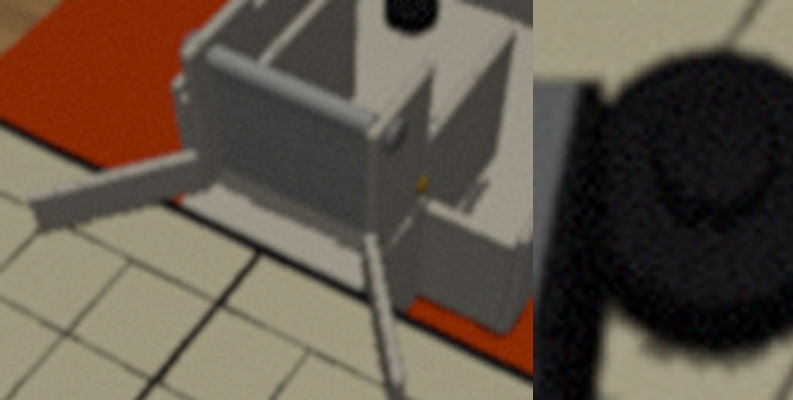

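```bash
python3 - <<'E'
import pickle
from h import *
s,f=pickle.load(open("w1.pkl","rb"))
for n,uv,z in(("pinL",(279.5,100.6),.13),("pinR",(325.4,122.2),.13),("edgeL",(279.5,136.6),.074),("edgeR",(325.4,154.6),.074),("knob",(309.6,261),.106)): print(n,ray(f,uv,z).round(4))
d=pickle.load(open("f0.pkl","rb"))
k=ray(f,(309.6,261),.106); print("knob in top",proj(d["top"],k),"side",proj(d["side"],k))
E
```

```text
pinL [0.6758 0.038  0.13  ]
pinR [ 0.6699 -0.027   0.13  ]
edgeL [0.6685 0.0401 0.074 ]
edgeR [ 0.6698 -0.028   0.074 ]
knob [ 0.5232 -0.0873  0.106 ]
knob in top [350.74305573 231.18232755] side [301.7867487  239.82901158]
```

```bash
cat >> h.py <<'E'
O=np.array([.672,.0045]); YB=-.052; LEAN=.87
def b2w(x,y): return O+np.array([[np.cos(YB),-np.sin(YB)],[np.sin(YB),np.cos(YB)]])@[x,y]
def w2b(p): return np.array([[np.cos(YB),np.sin(YB)],[-np.sin(YB),np.cos(YB)]])@(np.asarray(p)[:2]-O)
def tgt(c,psi,D,z,lean=LEAN):  # c piece centre in board m
    return np.r_[b2w(c[0]-D*np.cos(psi),c[1]-D*np.sin(psi)),z],pose(lean,psi+YB,-1)
C0=w2b([.5235,-.087])
E
python3 - <<'E'
from station import bot
from h import *
print(C0)
s=bot.observe(); R0=R.from_quat(s["tcp_rot"]); p0=s["tool_pos"]
for z in(.15,.081): print(delta(p0,R0,*tgt(C0,.96,.06,z)).round(2), tgt(C0,.96,.06,z)[0])
E
```

```text
[-0.14354342 -0.09909484]
[ 7.02 -7.11  1.92 -0.27  0.31 -0.  ] [ 0.48658059 -0.13429648  0.15      ]
[ 11.46 -12.39   1.95  -0.27   0.31  -0.  ] [ 0.48658059 -0.13429648  0.081     ]
```

Emit:
{"api": "carry_out", "payload": {"commands": [7, -7.1, 1.9, -0.27, 0.31, 0, 0.53, 7, -7.1, 1.9, -0.27, 0.31, 0, 0.53, 7, -7.1, 1.9, -0.27, 0.31, 0, 0.53, 7, -7.1, 1.9, -0.27, 0.31, 0, 0.53, 7, -7.1, 1.9, -0.27, 0.31, 0, 0.53, 8.5, -8.9, 1.9, -0.27, 0.31, 0, 0.53, 10, -10.6, 1.9, -0.27, 0.31, 0, 0.53, 11, -11.8, 1.95, -0.27, 0.31, 0, 0.53, 11.5, -12.4, 1.95, -0.27, 0.31, 0, 0.53, 11.5, -12.4, 1.95, -0.27, 0.31, 0, 0.53, 11.5, -12.4, 1.95, -0.27, 0.31, 0, 0.53, 11.5, -12.4, 1.95, -0.27, 0.31, 0, 0.53]}}

```text
clock: 2.87
tool_pos: [0.4873, -0.1324, 0.0825]
tcp_rot: [0.487, 0.509, 0.076, 0.706]
contact_force: [-0.6, -0.2, 0.7]
finger_gap: 0.0202
```

```bash
cat > path.py <<'E'
from h import *
def bez(P,t):
    P=np.array(P); b=np.array([(1-t)**3,3*t*(1-t)**2,3*t*t*(1-t),t**3])@P
    d=np.array([(1-t)**2,2*t*(1-t),t*t])@np.diff(P,axis=0); return b,np.arctan2(d[1],d[0])
def rows(s,seq):  # seq of (c,psi,D,z)
    R0=R.from_quat(s["tcp_rot"]); return [delta(s["tool_pos"],R0,*tgt(*q)).round(2).tolist() for q in seq]
E
python3 - <<'E'
from station import bot
from path import *
s,f=wcam(bot); cv2.imwrite("pics/w2.png",f["image"][:,:,::-1])
R0=R.from_quat(s["tcp_rot"]); x=R0.apply([1,0,0]); print("lean",np.arccos(-x[2]),"yaw_b",np.arctan2(x[1],x[0])-YB,"tcp_b",w2b(s["tool_pos"]),C0)
P=[C0,C0+.06*np.array([np.cos(.96),np.sin(.96)]),[-.085,0],[-.035,0]]
seq=[(C0,.96,D,.081) for D in(.055,.048,.042,.036,.030)]
for t in np.linspace(0,.3,15): c,psi=bez(P,t); seq.append((c,psi,.026,.081))
for q,r in zip(seq,rows(s,seq)): print(np.round(q[0],3),round(q[1],2),r)
E
```

```text
lean 0.8697833576588846 yaw_b 0.960761565252272 tcp_b [-0.17731018 -0.14632935] [-0.14354342 -0.09909484]
[-0.144 -0.099] 0.96 [0.33, 0.08, 0.06, 0.01, -0.0, 0.0]
[-0.144 -0.099] 0.96 [0.86, 0.54, 0.06, 0.01, -0.0, 0.0]
[-0.144 -0.099] 0.96 [1.32, 0.92, 0.07, 0.01, -0.0, 0.0]
[-0.144 -0.099] 0.96 [1.78, 1.31, 0.07, 0.01, -0.0, 0.0]
[-0.144 -0.099] 0.96 [2.24, 1.7, 0.07, 0.01, -0.0, 0.0]
[-0.144 -0.099] 0.96 [2.54, 1.96, 0.08, 0.01, -0.0, 0.0]
[-0.141 -0.096] 0.97 [2.84, 2.2, 0.09, 0.01, 0.0, 0.0]
[-0.139 -0.093] 0.97 [3.13, 2.45, 0.11, 0.0, 0.01, 0.0]
[-0.137 -0.09 ] 0.98 [3.42, 2.7, 0.11, -0.0, 0.01, 0.0]
[-0.135 -0.086] 0.98 [3.71, 2.94, 0.12, -0.0, 0.01, 0.0]
[-0.133 -0.083] 0.98 [4.0, 3.19, 0.12, -0.0, 0.02, 0.0]
[-0.131 -0.08 ] 0.98 [4.29, 3.43, 0.12, -0.0, 0.02, 0.0]
[-0.129 -0.077] 0.98 [4.58, 3.67, 0.12, -0.01, 0.02, 0.0]
[-0.127 -0.074] 0.98 [4.86, 3.91, 0.11, -0.01, 0.02, 0.0]
[-0.125 -0.071] 0.98 [5.14, 4.15, 0.1, -0.0, 0.02, 0.0]
[-0.122 -0.068] 0.98 [5.42, 4.38, 0.09, -0.0, 0.01, 0.0]
[-0.12  -0.065] 0.98 [5.7, 4.62, 0.08, -0.0, 0.01, 0.0]
[-0.118 -0.062] 0.97 [5.98, 4.85, 0.06, 0.0, 0.01, 0.0]
[-0.116 -0.059] 0.97 [6.25, 5.08, 0.05, 0.01, 0.0, 0.0]
[-0.114 -0.056] 0.96 [6.52, 5.31, 0.03, 0.01, -0.0, 0.0]
```

View pics/w2.png

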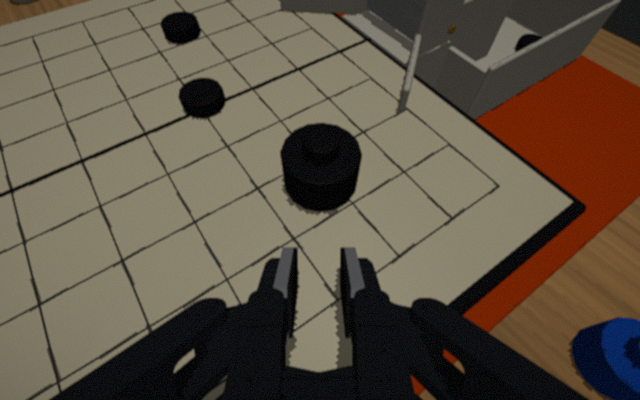

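The piece, centred at (320,165), sits directly ahead of the two fingertips at (290,255) and (348,255), so the aim is good. Now the first stretch of pushing.

Emit:
{"api": "carry_out", "payload": {"commands": [0.33, 0.08, 0.06, 0, 0, 0, 0.53, 0.86, 0.54, 0.06, 0, 0, 0, 0.53, 1.32, 0.92, 0.07, 0, 0, 0, 0.53, 1.78, 1.31, 0.07, 0, 0, 0, 0.53, 2.24, 1.7, 0.07, 0, 0, 0, 0.53, 2.54, 1.96, 0.08, 0, 0, 0, 0.53, 2.84, 2.2, 0.09, 0, 0, 0, 0.53, 3.13, 2.45, 0.1, 0, 0, 0, 0.53, 3.42, 2.7, 0.1, 0, 0.01, 0, 0.53, 3.71, 2.94, 0.1, 0, 0.01, 0, 0.53, 4, 3.19, 0.1, 0, 0.01, 0, 0.53, 4.29, 3.43, 0.1, 0, 0.01, 0, 0.53, 4.58, 3.67, 0.1, 0, 0.01, 0, 0.53, 4.86, 3.91, 0.1, 0, 0.01, 0, 0.53, 5.14, 4.15, 0.1, 0, 0.01, 0, 0.53, 5.42, 4.38, 0.1, 0, 0.01, 0, 0.53, 5.7, 4.62, 0.08, 0, 0.01, 0, 0.53, 5.98, 4.85, 0.06, 0, 0, 0, 0.53, 6.25, 5.08, 0.05, 0, 0, 0, 0.53, 6.52, 5.31, 0.03, 0, 0, 0, 0.53]}}

```text
clock: 4.58
tool_pos: [0.5387, -0.0656, 0.0799]
tcp_rot: [0.487, 0.51, 0.075, 0.705]
contact_force: [-0.2, 0.1, -0.1]
finger_gap: 0.0201
```

```bash
python3 - <<'E'
from station import bot
from path import *
s,f=wcam(bot); cv2.imwrite("pics/w3.png",f["image"][:,:,::-1])
R0=R.from_quat(s["tcp_rot"]); x=R0.apply([1,0,0]); print("lean",np.arccos(-x[2]),"yaw_b",np.arctan2(x[1],x[0])-YB,"tcp_b",w2b(s["tool_pos"]),s["tool_pos"],s["contact_force"].round(2))
t=f=None
P=[C0,C0+.06*np.array([np.cos(.96),np.sin(.96)]),[-.085,0],[-.035,0]]
seq=[]
for t in np.linspace(.3,1,40)[1:20]: c,psi=bez(P,t); seq.append((c,psi,.026,.081))
for q,r in zip(seq,rows(s,seq)): print(np.round(q[0],3),round(q[1],2),r)
E
```

```text
lean 0.8696743547703808 yaw_b 0.9618414672552636 tcp_b [-0.12951031 -0.07692296] [ 0.53866656 -0.06558748  0.07988895] [-0.17  0.08 -0.12]
[-0.113 -0.054] 0.95 [0.14, 0.26, 0.03, 0.01, -0.01, 0.0]
[-0.111 -0.051] 0.95 [0.36, 0.45, 0.02, 0.02, -0.01, 0.0]
[-0.109 -0.049] 0.94 [0.58, 0.64, 0.0, 0.02, -0.02, 0.0]
[-0.108 -0.047] 0.93 [0.81, 0.83, -0.01, 0.03, -0.02, 0.0]
[-0.106 -0.044] 0.92 [1.02, 1.01, -0.02, 0.03, -0.03, 0.0]
[-0.104 -0.042] 0.91 [1.24, 1.19, -0.04, 0.04, -0.04, 0.0]
[-0.102 -0.04 ] 0.9 [1.46, 1.37, -0.05, 0.05, -0.05, 0.0]
[-0.101 -0.038] 0.89 [1.67, 1.56, -0.06, 0.05, -0.06, 0.0]
[-0.099 -0.036] 0.88 [1.88, 1.73, -0.07, 0.06, -0.07, 0.0]
[-0.097 -0.033] 0.86 [2.09, 1.91, -0.08, 0.07, -0.08, 0.0]
[-0.095 -0.031] 0.85 [2.3, 2.09, -0.09, 0.08, -0.09, 0.0]
[-0.094 -0.029] 0.83 [2.51, 2.26, -0.1, 0.09, -0.1, -0.0]
[-0.092 -0.027] 0.81 [2.71, 2.44, -0.1, 0.1, -0.11, -0.0]
[-0.09  -0.026] 0.79 [2.92, 2.61, -0.11, 0.12, -0.13, -0.0]
[-0.088 -0.024] 0.77 [3.12, 2.78, -0.11, 0.13, -0.14, -0.0]
[-0.086 -0.022] 0.75 [3.32, 2.95, -0.11, 0.14, -0.16, -0.0]
[-0.084 -0.02 ] 0.73 [3.52, 3.12, -0.11, 0.16, -0.18, -0.0]
[-0.082 -0.019] 0.71 [3.72, 3.29, -0.11, 0.17, -0.19, -0.0]
[-0.081 -0.017] 0.68 [3.92, 3.45, -0.1, 0.19, -0.21, -0.0]
```

View pics/w3.png

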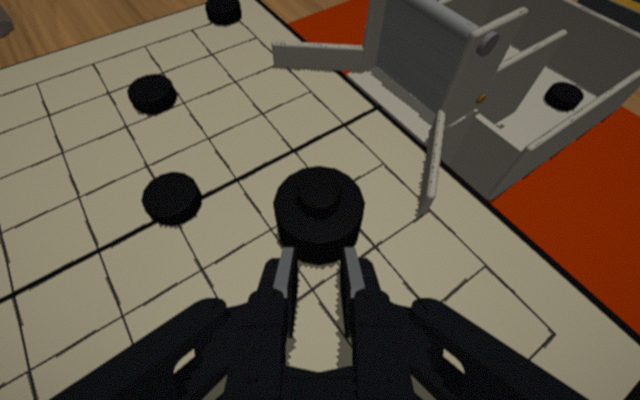

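The piece stands centred in the fingertips at (320,210), with the knob at (319,195). The path ahead is clear, and the right guide tip is at (424,215).

Emit:
{"api": "carry_out", "payload": {"commands": [0.14, 0.26, 0.03, 0.01, -0.01, 0, 0.53, 0.36, 0.45, 0.02, 0.02, -0.01, 0, 0.53, 0.58, 0.64, 0, 0.02, -0.02, 0, 0.53, 0.81, 0.83, -0.01, 0.03, -0.02, 0, 0.53, 1.02, 1.01, -0.02, 0.03, -0.03, 0, 0.53, 1.24, 1.19, -0.04, 0.04, -0.04, 0, 0.53, 1.46, 1.37, -0.05, 0.05, -0.05, 0, 0.53, 1.67, 1.56, -0.06, 0.05, -0.06, 0, 0.53, 1.88, 1.73, -0.07, 0.06, -0.07, 0, 0.53, 2.09, 1.91, -0.08, 0.07, -0.08, 0, 0.53, 2.3, 2.09, -0.09, 0.08, -0.09, 0, 0.53, 2.51, 2.26, -0.1, 0.09, -0.1, 0, 0.53, 2.71, 2.44, -0.1, 0.1, -0.11, 0, 0.53, 2.92, 2.61, -0.11, 0.12, -0.13, 0, 0.53, 3.12, 2.78, -0.11, 0.13, -0.14, 0, 0.53, 3.32, 2.95, -0.11, 0.14, -0.16, 0, 0.53, 3.52, 3.12, -0.11, 0.16, -0.18, 0, 0.53, 3.72, 3.29, -0.11, 0.17, -0.19, 0, 0.53, 3.92, 3.45, -0.1, 0.19, -0.21, 0, 0.53]}}

```text
clock: 6.22
tool_pos: [0.57, -0.024, 0.081]
tcp_rot: [0.557, 0.438, -0.025, 0.705]
contact_force: [0.3, -0.4, 0.4]
finger_gap: 0.0198
```

```bash
python3 - <<'E'
from station import bot
from path import *
s,f=wcam(bot); cv2.imwrite("pics/w4.png",f["image"][:,:,::-1])
R0=R.from_quat(s["tcp_rot"]); x=R0.apply([1,0,0]); print("lean",np.arccos(-x[2]),"yaw_b",np.arctan2(x[1],x[0])-YB,"tcp_b",w2b(s["tool_pos"]),s["tool_pos"],s["contact_force"].round(2))
P=[C0,C0+.06*np.array([np.cos(.96),np.sin(.96)]),[-.085,0],[-.035,0]]
seq=[]
for t in np.linspace(.3,1,40)[20:]: c,psi=bez(P,t); seq.append((c,psi,.026,.081))
for q,r in zip(seq,rows(s,seq)): print(np.round(q[0],3),round(q[1],2),r)
E
```

```text
lean 0.8699604402053064 yaw_b 0.6857046629530915 tcp_b [-0.10037823 -0.03372271] [ 0.57000466 -0.02395981  0.08102796] [ 0.26 -0.42  0.43]
[-0.079 -0.015] 0.66 [0.19, 0.16, -0.11, 0.01, -0.02, 0.0]
[-0.077 -0.014] 0.63 [0.38, 0.32, -0.17, 0.03, -0.04, 0.0]
[-0.075 -0.013] 0.6 [0.58, 0.48, -0.23, 0.05, -0.06, 0.0]
[-0.073 -0.011] 0.57 [0.77, 0.64, -0.28, 0.07, -0.09, 0.0]
[-0.07 -0.01] 0.54 [0.96, 0.8, -0.33, 0.09, -0.11, 0.0]
[-0.068 -0.009] 0.51 [1.15, 0.97, -0.38, 0.11, -0.14, 0.0]
[-0.066 -0.008] 0.48 [1.35, 1.13, -0.41, 0.13, -0.16, 0.0]
[-0.064 -0.006] 0.44 [1.54, 1.29, -0.45, 0.15, -0.19, 0.0]
[-0.062 -0.005] 0.41 [1.74, 1.46, -0.47, 0.17, -0.21, 0.0]
[-0.06  -0.005] 0.37 [1.94, 1.63, -0.49, 0.2, -0.24, 0.0]
[-0.057 -0.004] 0.33 [2.13, 1.79, -0.5, 0.22, -0.27, 0.0]
[-0.055 -0.003] 0.3 [2.33, 1.96, -0.51, 0.24, -0.3, 0.0]
[-0.053 -0.002] 0.26 [2.53, 2.13, -0.5, 0.27, -0.32, 0.0]
[-0.05  -0.002] 0.22 [2.74, 2.3, -0.48, 0.29, -0.35, 0.0]
[-0.048 -0.001] 0.19 [2.94, 2.47, -0.45, 0.32, -0.38, 0.0]
[-0.045 -0.001] 0.15 [3.14, 2.65, -0.42, 0.34, -0.41, 0.0]
[-0.043 -0.   ] 0.11 [3.35, 2.82, -0.37, 0.37, -0.44, 0.0]
[-0.04 -0.  ] 0.07 [3.55, 2.99, -0.3, 0.39, -0.47, 0.0]
[-0.038 -0.   ] 0.04 [3.76, 3.17, -0.22, 0.41, -0.5, 0.0]
[-0.035  0.   ] 0.0 [3.96, 3.34, -0.13, 0.44, -0.52, 0.0]
```

View pics/w4.png

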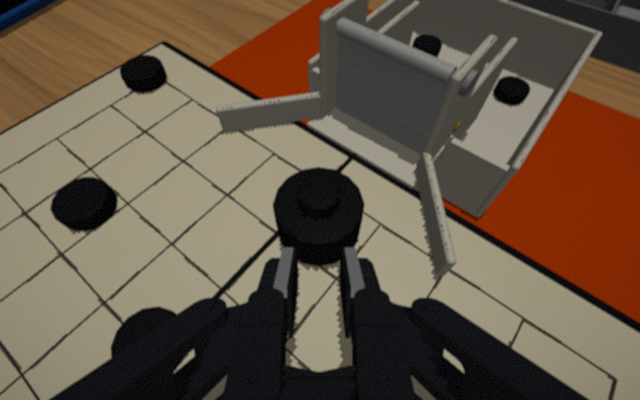

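The piece is still centred at (320,210). The flap's pin runs from about (342,25) to (452,75). I'll use this closer view to refine the mouth's centre.

```bash
python3 - <<'E'
from station import bot
from path import *
s=bot.observe(); f=bot.grab_frame("wrist"); T=np.eye(4); T[:3,:3]=R.from_quat(s["tcp_rot"]).as_matrix(); T[:3,3]=s["tool_pos"]; f["world_from_camera"]=T@f["mount"]
for n,uv,z in(("pinL",(342,25),.13),("pinR",(452,75),.13),("guideL tip top",(222,108),.09),("guideR tip top",(447,263),.09),("knob",(319,193),.107)): print(n,w2b(ray(f,uv,z)).round(4))
for n,p in (("flapL",(0,.033,.074)),("flapR",(0,-.033,.074)),("pinL",(0,.033,.13)),("pinR",(0,-.033,.13)),("gL",(-.062,.08,.09)),("gR",(-.062,-.08,.09)),("gLi",(-.01,.037,.09)),("gRi",(-.01,-.037,.09))): print(n,proj(f,np.r_[b2w(*p[:2]),p[2]]).round(1))
im=f["image"].copy()
for p in ((0,.033,.074),(0,-.033,.074),(0,.033,.13),(0,-.033,.13),(-.062,.08,.09),(-.062,-.08,.09),(-.01,.037,.09),(-.01,-.037,.09),(-.011,.035,.07),(-.011,-.035,.07)):
    u=proj(f,np.r_[b2w(*p[:2]),p[2]]); cv2.circle(im,(int(round(u[0])),int(round(u[1]))),1,(255,0,0),-1)
cv2.imwrite("pics/w4c.png",cv2.resize(im[0:280,200:480],(600,600),interpolation=2)[:,:,::-1])
E
```

```text
pinL [0.0011 0.0332]
pinR [-0.     -0.0332]
guideL tip top [-0.0606  0.0766]
guideR tip top [-0.0651 -0.0785]
knob [-0.0806 -0.0166]
flapL [336.9 105.5]
flapR [421.6 151.7]
pinL [341.1  26. ]
pinR [451.6  74.8]
gL [216.6 106.9]
gR [453.2 259.9]
gLi [323.5  91.9]
gRi [426.2 147.1]
```

View pics/w4c.png

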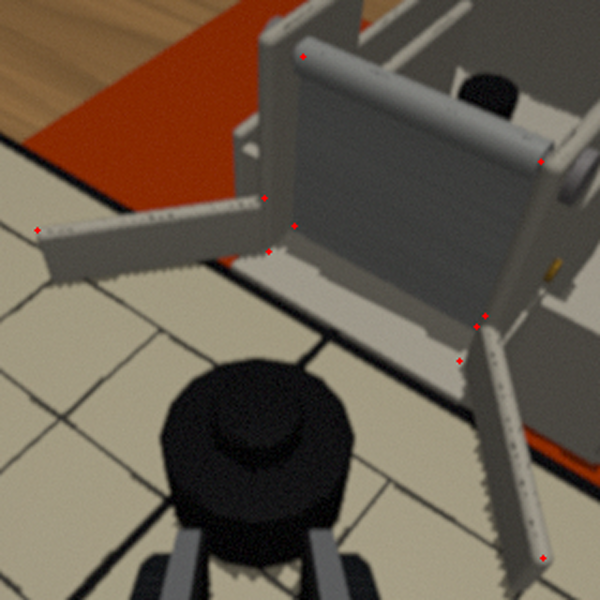

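My predicted red marks fall on the flap's lower corners, pin ends and guide tips to about 1–2 mm, so the board frame holds. I'll continue and turn square to the mouth.

Emit:
{"api": "carry_out", "payload": {"commands": [0.19, 0.16, -0.11, 0.01, -0.02, 0, 0.53, 0.38, 0.32, -0.17, 0.03, -0.04, 0, 0.53, 0.58, 0.48, -0.23, 0.05, -0.06, 0, 0.53, 0.77, 0.64, -0.28, 0.07, -0.09, 0, 0.53, 0.96, 0.8, -0.33, 0.09, -0.11, 0, 0.53, 1.15, 0.97, -0.38, 0.11, -0.14, 0, 0.53, 1.35, 1.13, -0.41, 0.13, -0.16, 0, 0.53, 1.54, 1.29, -0.45, 0.15, -0.19, 0, 0.53, 1.74, 1.46, -0.47, 0.17, -0.21, 0, 0.53, 1.94, 1.63, -0.49, 0.2, -0.24, 0, 0.53, 2.13, 1.79, -0.5, 0.22, -0.27, 0, 0.53, 2.33, 1.96, -0.51, 0.24, -0.3, 0, 0.53, 2.53, 2.13, -0.5, 0.27, -0.32, 0, 0.53, 2.74, 2.3, -0.48, 0.29, -0.35, 0, 0.53, 2.94, 2.47, -0.45, 0.32, -0.38, 0, 0.53, 3.14, 2.65, -0.42, 0.34, -0.41, 0, 0.53, 3.35, 2.82, -0.37, 0.37, -0.44, 0, 0.53, 3.55, 2.99, -0.3, 0.39, -0.47, 0, 0.53, 3.76, 3.17, -0.22, 0.41, -0.5, 0, 0.53, 3.96, 3.34, -0.13, 0.44, -0.52, 0, 0.53]}}

```text
clock: 7.98
tool_pos: [0.6109, 0.0079, 0.0809]
tcp_rot: [0.671, 0.227, -0.26, 0.656]
contact_force: [0.1, -0.4, -0.2]
finger_gap: 0.0201
```

```bash
python3 - <<'E'
from station import bot
from path import *
s,f=wcam(bot); cv2.imwrite("pics/w5.png",f["image"][:,:,::-1])
R0=R.from_quat(s["tcp_rot"]); x=R0.apply([1,0,0]); print("lean",np.arccos(-x[2]),"yaw_b",np.arctan2(x[1],x[0])-YB,"tcp_b",w2b(s["tool_pos"]),s["tool_pos"],s["contact_force"].round(2))
seq=[((x,0),0,.026,.081) for x in np.arange(-.032,.028,.003)]
for q,r in zip(seq,rows(s,seq)): print(np.round(q[0],3),r)
E
```

```text
lean 0.866910768609738 yaw_b 0.00473034656938081 tcp_b [-0.06123203  0.00025378] [0.61086393 0.00793606 0.08087049] [ 0.13 -0.45 -0.21]
[-0.032  0.   ] [0.24, 0.22, 0.03, -0.0, -0.0, 0.0]
[-0.029  0.   ] [0.47, 0.41, 0.03, -0.0, -0.0, 0.0]
[-0.026  0.   ] [0.7, 0.61, 0.03, -0.0, -0.0, 0.0]
[-0.023  0.   ] [0.92, 0.8, 0.03, -0.0, -0.0, 0.0]
[-0.02  0.  ] [1.15, 1.0, 0.03, -0.0, -0.0, 0.0]
[-0.017  0.   ] [1.38, 1.19, 0.03, -0.0, -0.0, 0.0]
[-0.014  0.   ] [1.61, 1.38, 0.03, -0.0, -0.0, 0.0]
[-0.011  0.   ] [1.84, 1.58, 0.03, -0.0, -0.0, 0.0]
[-0.008  0.   ] [2.07, 1.77, 0.03, -0.0, -0.0, 0.0]
[-0.005  0.   ] [2.3, 1.97, 0.03, -0.0, -0.0, 0.0]
[-0.002  0.   ] [2.52, 2.16, 0.03, -0.0, -0.0, 0.0]
[0.001 0.   ] [2.75, 2.35, 0.03, -0.0, -0.0, 0.0]
[0.004 0.   ] [2.98, 2.55, 0.03, -0.0, -0.0, 0.0]
[0.007 0.   ] [3.21, 2.74, 0.03, -0.0, -0.0, 0.0]
[0.01 0.  ] [3.44, 2.94, 0.03, -0.0, -0.0, 0.0]
[0.013 0.   ] [3.67, 3.13, 0.03, -0.0, -0.0, 0.0]
[0.016 0.   ] [3.9, 3.33, 0.03, -0.0, -0.0, 0.0]
[0.019 0.   ] [4.13, 3.52, 0.03, -0.0, -0.0, 0.0]
[0.022 0.   ] [4.35, 3.71, 0.03, -0.0, -0.0, 0.0]
[0.025 0.   ] [4.58, 3.91, 0.03, -0.0, -0.0, 0.0]
```

View pics/w5.png

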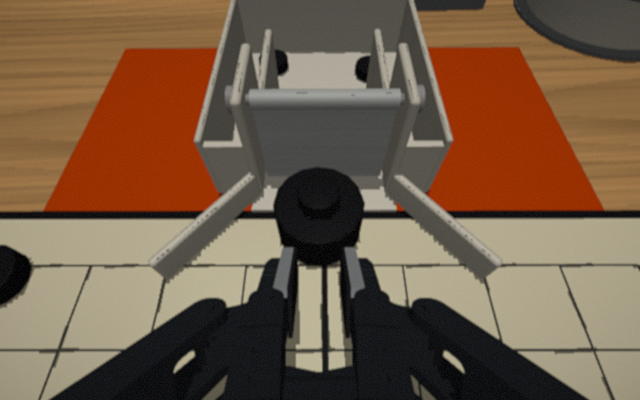

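The piece at (320,210) is about 6 px (3–4 mm) left of the mouth's middle (~326), so I'll shift 3 mm right while pushing straight in.

Emit:
{"api": "carry_out", "payload": {"commands": [0.24, 0.22, 0.05, 0, 0, 0, 0.53, 0.47, 0.41, 0.1, 0, 0, 0, 0.53, 0.7, 0.61, 0.15, 0, 0, 0, 0.53, 0.92, 0.8, 0.2, 0, 0, 0, 0.53, 1.15, 1, 0.25, 0, 0, 0, 0.53, 1.38, 1.19, 0.3, 0, 0, 0, 0.53, 1.61, 1.38, 0.32, 0, 0, 0, 0.53, 1.84, 1.58, 0.32, 0, 0, 0, 0.53, 2.07, 1.77, 0.32, 0, 0, 0, 0.53, 2.3, 1.97, 0.32, 0, 0, 0, 0.53, 2.52, 2.16, 0.32, 0, 0, 0, 0.53, 2.75, 2.35, 0.32, 0, 0, 0, 0.53, 2.98, 2.55, 0.32, 0, 0, 0, 0.53, 3.21, 2.74, 0.32, 0, 0, 0, 0.53, 3.44, 2.94, 0.32, 0, 0, 0, 0.53]}}

```text
clock: 9.28
tool_pos: [0.656, 0.0022, 0.0811]
tcp_rot: [0.671, 0.228, -0.26, 0.656]
contact_force: [-0.6, 0.6, -0.2]
finger_gap: 0.0198
```

```bash
python3 - <<'E'
from station import bot
from path import *
s,f=wcam(bot); g=bot.grab_frame("side"); a=f["image"][60:360,120:520]; b=cv2.resize(g["image"][160:270,280:425],(395,300),interpolation=2)
cv2.imwrite("pics/w6.png",np.hstack([a,b])[:,:,::-1])
R0=R.from_quat(s["tcp_rot"]); x=R0.apply([1,0,0]); print("lean",np.arccos(-x[2]),"yaw_b",np.arctan2(x[1],x[0])-YB,"tcp_b",w2b(s["tool_pos"]),s["tool_pos"],s["contact_force"].round(2))
seq=[((x,-.003),0,.026,.081) for x in np.arange(.013,.049,.003)]
for q,r in zip(seq,rows(s,seq)): print(np.round(q[0],3),r)
E
```

```text
lean 0.8668337107521288 yaw_b 0.005811401147813373 tcp_b [-0.01581385 -0.00315307] [0.65604364 0.00217314 0.08105343] [-0.61  0.57 -0.17]
[ 0.013 -0.003] [0.22, 0.18, -0.01, -0.0, -0.0, 0.0]
[ 0.016 -0.003] [0.45, 0.37, -0.01, -0.0, -0.0, 0.0]
[ 0.019 -0.003] [0.68, 0.57, -0.01, -0.0, -0.0, 0.0]
[ 0.022 -0.003] [0.9, 0.76, -0.01, -0.0, -0.0, 0.0]
[ 0.025 -0.003] [1.13, 0.95, -0.01, -0.0, -0.0, 0.0]
[ 0.028 -0.003] [1.36, 1.15, -0.01, -0.0, -0.0, 0.0]
[ 0.031 -0.003] [1.59, 1.34, -0.01, -0.0, -0.0, 0.0]
[ 0.034 -0.003] [1.82, 1.54, -0.01, -0.0, -0.0, 0.0]
[ 0.037 -0.003] [2.05, 1.73, -0.01, -0.0, -0.0, 0.0]
[ 0.04  -0.003] [2.28, 1.93, -0.01, -0.0, -0.0, 0.0]
[ 0.043 -0.003] [2.5, 2.12, -0.01, -0.0, -0.0, 0.0]
[ 0.046 -0.003] [2.73, 2.31, -0.01, -0.0, -0.0, 0.0]
[ 0.049 -0.003] [2.96, 2.51, -0.01, -0.0, -0.0, 0.0]
```

View pics/w6.png

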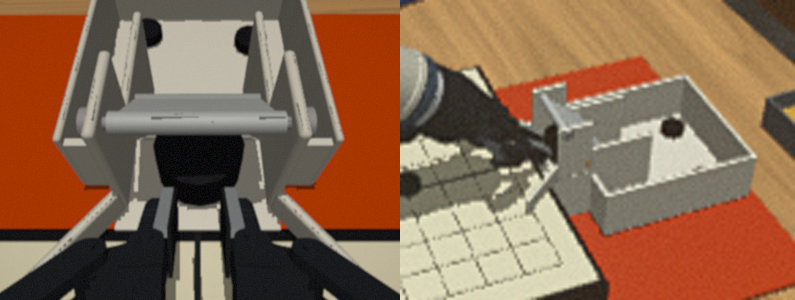

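The flap has swung open over the piece, which stands centred in the mouth with the fingers clear of both cheeks. I'll push on over the sill.

Emit:
{"api": "carry_out", "payload": {"commands": [0.22, 0.18, 0, 0, 0, 0, 0.53, 0.45, 0.37, 0, 0, 0, 0, 0.53, 0.68, 0.57, 0, 0, 0, 0, 0.53, 0.9, 0.76, 0, 0, 0, 0, 0.53, 1.13, 0.95, 0, 0, 0, 0, 0.53, 1.36, 1.15, 0, 0, 0, 0, 0.53, 1.59, 1.34, 0, 0, 0, 0, 0.53, 1.82, 1.54, 0, 0, 0, 0, 0.53, 2.05, 1.73, 0, 0, 0, 0, 0.53, 2.28, 1.93, 0, 0, 0, 0, 0.53, 2.4, 2.02, 0, 0, 0, 0, 0.53, 2.4, 2.02, 0, 0, 0, 0, 0.53, 2.4, 2.02, 0, 0, 0, 0, 0.53]}}

```text
clock: 10.47
tool_pos: [0.6852, 0.0005, 0.0794]
tcp_rot: [0.671, 0.229, -0.261, 0.655]
contact_force: [-6.1, 0.1, -0.6]
finger_gap: 0.0197
```

```bash
python3 - <<'E'
from station import bot
from path import *
s,f=wcam(bot); g=bot.grab_frame("top"); cv2.imwrite("pics/w7.png",np.hstack([f["image"][20:320,120:520],cv2.resize(g["image"][105:195,260:380],(400,300),interpolation=2)])[:,:,::-1])
print("tcp_b",w2b(s["tool_pos"]),s["tool_pos"],s["contact_force"].round(2))
for n,F in(("w",f),("top",g)):
  for c,st in blobs(F["image"].max(2)<50,25,3000):
    p=w2b(ray(F,c,.03))
    if -.02<p[0]<.25 and abs(p[1])<.1: print(n,c.round(1),st,p.round(3))
E
```

```text
tcp_b [ 0.01341579 -0.00326789] [6.85227804e-01 5.39217877e-04 7.94016953e-02] [-6.14  0.07 -0.58]
w [266.7 111.1] [254  97  26  30 572] [0.172 0.043]
w [367.3 119.7] [357 106  22  30 490] [ 0.161 -0.042]
w [316.5 166.6] [ 287  135   60   64 2988] [0.112 0.   ]
top [308.4 126.2] [306 123   6   7  35] [0.178 0.046]
top [338.6 131.2] [336 128   6   7  35] [ 0.167 -0.05 ]
top [322.  147.4] [317 141  11  14 129] [ 0.113 -0.001]
```

The piece has left the sill: the top camera puts it at board x≈0.113 m, inside the hopper. There is a light 6 N contact on the fingers, so I'll draw straight back now.

Emit:
{"api": "carry_out", "payload": {"commands": [-0.3, -0.26, 0, 0, 0, 0, 0.53, -0.7, -0.6, 0, 0, 0, 0, 0.53, -1.1, -0.94, 0, 0, 0, 0, 0.53, -1.5, -1.28, 0, 0, 0, 0, 0.53, -1.9, -1.62, 0, 0, 0, 0, 0.53, -2.3, -1.96, 0, 0, 0, 0, 0.53, -2.7, -2.3, 0, 0, 0, 0, 0.53, -3.1, -2.64, 0, 0, 0, 0, 0.53, -3.5, -2.97, 0, 0, 0, 0, 0.53, -4, -3.4, 0, 0, 0, 0, 0.53, -4.5, -3.8, 0, 0, 0, 0, 0.53, -5.2, -4.4, 0, 0, 0, 0, 0.53, -6, -5.1, 0, 0, 0, 0, 0.53, -8, -3.8, 0, 0, 0, 0, 0.53, -10, -2, 0, 0, 0, 0, 0.53, -12, 0, 0, 0, 0, 0, 0.53, -12, 0, 0, 0, 0, 0, 0.53, -12, 0, 0, 0, 0, 0, 0.53]}}

```text
clock: 12.07
tool_pos: [0.5957, 0.0049, 0.1605]
tcp_rot: [0.671, 0.227, -0.258, 0.657]
contact_force: [0.4, -0.1, -1.3]
finger_gap: 0.0203
```

```bash
python3 - <<'E'
from station import bot
from path import *
s,f=wcam(bot); g=bot.grab_frame("top"); cv2.imwrite("pics/w8.png",np.hstack([f["image"][0:300,120:520],cv2.resize(g["image"][105:255,240:400],(400,375),interpolation=2)[:300]])[:,:,::-1])
print("tcp_b",w2b(s["tool_pos"]),s["tool_pos"],s["contact_force"].round(2))
for n,F in(("w",f),("top",g)):
  for c,st in blobs(F["image"].max(2)<50,25,3000):
    p=ray(F,c,.03); b=w2b(p); print(n,c.round(1),st,b.round(3),ray(F,c,.082).round(4)) if -.25<b[0]<.25 and abs(b[1])<.2 else 0
E
```

```text
tcp_b [-0.07618382 -0.00358475] [0.59573284 0.00487987 0.16049148] [ 0.44 -0.09 -1.32]
w [280.3 110.7] [268 101  23  21 242] [0.172 0.045] [0.7895 0.0349 0.082 ]
w [351.1 117.2] [347 108   9  20 136] [ 0.161 -0.04 ] [ 0.7766 -0.0339  0.082 ]
w [365.5 117.1] [363 109   6  18  73] [ 0.161 -0.057] [ 0.776  -0.0478  0.082 ]
w [317.8 133.1] [ 299  112   38   43 1371] [ 0.135 -0.   ] [ 7.576e-01 -6.000e-04  8.200e-02]
w [ 93.5 289.2] [   4  246  232  154 1368] [-0.046  0.192] [0.6177 0.164  0.082 ]
w [268.9 248.5] [256 246  26   5 100] [-0.008  0.044] [0.6424 0.0418 0.082 ]
w [367.2 248.2] [356 246  24   5  93] [-0.008 -0.046] [ 0.6388 -0.0319  0.082 ]
w [544.4 289.7] [ 400  246  234  154 1405] [-0.046 -0.194] [ 0.6012 -0.1512  0.082 ]
w [ 89.5 294. ] [  65  273   50   44 1598] [-0.051  0.194] [0.6144 0.1658 0.082 ]
top [308.4 126.3] [306 123   6   7  34] [0.178 0.046] [0.837  0.0386 0.082 ]
top [338.6 131.2] [336 128   6   7  34] [ 0.168 -0.05 ] [ 0.8225 -0.0523  0.082 ]
top [322.5 142.6] [317 136  12  14 116] [ 0.128 -0.002] [ 0.7874 -0.0043  0.082 ]
top [264.2 199.6] [261 197   7   6  37] [-0.061  0.168] [0.6149 0.1671 0.082 ]
top [316.2 231.6] [293 212  48  44 992] [-0.15   0.001] [0.5215 0.0123 0.082 ]
top [285.8 230.2] [283 227   7   7  37] [-0.152  0.095] [0.5248 0.1019 0.082 ]
```

View pics/w8.png

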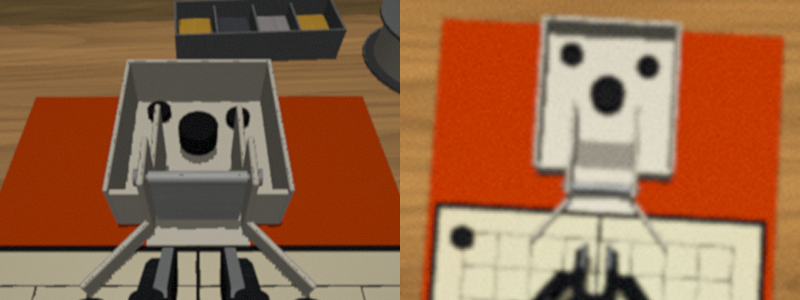

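The general lies in the hopper at about (198,133) in the left panel, the flap hangs shut, and disc1 and disc3 haven't moved. I'll raise the arm aside to check disc2, then hand in.

Emit:
{"api": "carry_out", "payload": {"commands": [-3, 3.6, 0, 0, 0, 0, 0.53, -6, 7.2, 2, 0, 0, 0, 0.53, -7.7, 9.1, 6, 0, 0, 0, 0.53, -7.7, 9.1, 10, 0, 0, 0, 0.53, -7.7, 9.1, 14, 0, 0, 0, 0.53, -7.7, 9.1, 18, 0, 0, 0, 0.53, -7.7, 9.1, 18, 0, 0, 0, 0.53, -7.7, 9.1, 18, 0, 0, 0, 0.53, -7.7, 9.1, 18, 0, 0, 0, 0.53]}}

```text
clock: 12.92
tool_pos: [0.5936, -0.1245, 0.2704]
tcp_rot: [0.672, 0.228, -0.257, 0.656]
contact_force: [0.9, 0.2, 0.9]
finger_gap: 0.0201
```

```bash
python3 - <<'E'
from station import bot
from path import *
import pickle
d=pickle.load(open("f0.pkl","rb"))
for n in("top","side"):
  g=bot.grab_frame(n)
  for c,st in blobs(g["image"].max(2)<60,15,600):
    p=ray(g,c,.082); b=w2b(p)
    if -.25<b[0]<.2 and abs(b[1])<.2: print(n,c.round(1),p.round(4))
  df=(np.abs(g["image"].astype(int)-d[n]["image"]).max(2)>60)
  print([(c.round().astype(int).tolist(),int(st[4])) for c,st in blobs(df,25)])
s=bot.observe(); print(s["clock"],s["contact_force"].round(2),s["tool_pos"])
E
```

```text
top [308.1 126.2] [0.8374 0.0396 0.082 ]
top [338.7 131.1] [ 0.8226 -0.0525  0.082 ]
top [322.6 142.5] [ 0.7876 -0.0044  0.082 ]
top [264.3 199.5] [0.6152 0.1671 0.082 ]
top [285.6 230.2] [0.5251 0.1025 0.082 ]
top [315.2 239.1] [0.4995 0.0152 0.082 ]
[([323, 143], 186), ([358, 316], 10096), ([349, 235], 28), ([190, 366], 5639), ([404, 332], 47), ([378, 341], 87), ([400, 341], 106), ([49, 375], 2647), ([359, 367], 41)]
side [281.  208.1] [0.5222 0.0962 0.082 ]
side [376.5 212.2] [ 0.7867 -0.0435  0.082 ]
side [282.1 227.3] [0.4966 0.0093 0.082 ]
[([114, 20], 1491), ([15, 19], 843), ([199, 118], 10822), ([7, 103], 490), ([73, 159], 3969), ([9, 139], 608), ([16, 171], 302), ([140, 270], 8664), ([67, 192], 38), ([83, 200], 140), ([4, 215], 65), ([375, 216], 117), ([24, 212], 40), ([33, 216], 81), ([26, 220], 75), ([35, 243], 1555), ([273, 268], 2417), ([256, 310], 26)]
13.0167 [0.73 0.91 0.67] [ 0.59406626 -0.12709662  0.27119288]
```

All three discs are where they started, and the arm is clear of everything. Handing in.

```bash
python3 -c "
from station import bot
print(bot.finish_job())"
```

```text
the job is handed in; nothing more can be done
None
```

I pushed the knobbed black piece upright across the board with two fingertips leaning tips-ahead, through the flap and over the sill. It dropped into the hopper, and I drew the fingers back out and handed the job in at about 13 s of the 64 s allowed.

**What the last checks showed:**
- **Piece:** it rests in the hopper, about 128 mm past the flap and close to the middle across.
- **Flap:** it looked shut in the wrist view after the fingers came out.
- **Other pieces:** disc1, disc2 and disc3 are within 1 mm of where they started, measured from the top camera.
- **Arm:** it was holding above the board, touching nothing, when I handed in.

**What disagreed:**
- **Push force:** at the deepest point the wrist read about 6 N and the fingers stopped about 3 mm short of their target. I did not find what they touched. They drew back without trouble, and 6 N is well below the limits.
- **Mouth position:** the wrist view showed the mouth 3–4 mm to the right of my first estimate, so I shifted 3 mm that way before going in.
- **Servo, screwdriver and glue jar:** I did not look at these closely. The arm never came near the table. A before-and-after comparison of the top view showed no change at the servo or the screwdriver, and nothing that I traced to the jar.

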